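# Thread cones on the rail by height

### The arm

A 6-joint arm with a two-finger parallel gripper is mounted at the origin on the work surface. World frame = base frame: x ahead of the robot, y to its left, z up, the work surface at z = 0. Lengths are in m, angles in rad, forces in N, time in s.
With the tool pointing down it reaches from about 0.375 to 0.9 m from the base axis. Payload 3.1 kg.
Tool frame: the origin (TCP) lies on the centre line of the jaws, within the pads' length; the fingertips stand 25 mm ahead of it and the grasp point (between the pads) lies 6 mm ahead of it (manip.tips_ahead is the distance from the TCP to the fingertips, in m); z points along the fingers, y is the direction in which the jaws open and shut (so a half turn about z gives the same grasp; the last joint's range is limited). The gripper opens to 85 mm and grips with 20 to 120 N. Pads are 22 mm wide; open, the fingers measure 114 mm over their backs; the gripper's body (76 mm by 85 mm) begins 54 mm behind the grasp point. The pads swing forward as they close: fully open they stand 13 mm farther back than shut.
Start: joints at [1.008, 0.527, 1.433, -0, 1.181, -0.178], TCP at [0.235, 0.579, 0.22] pointing down, gripper open.
Joint ranges: [-3.08, 3.08], [-0.75, 2.2], [0.22, 2.44], [-1.43, 4.57], [0, 2.65], [-2.85, 2.85]. Speed limits (rad/s): [2.79, 2.79, 3.14, 3.14, 3.14, 3.14].

### API

Orientations are given as a unit quaternion [x, y, z, w].
In Python, from station import manip gives the robot as it stands.
- The arm moves only by the tool play_rows, never from a script. Its argument "steps" is a list that holds one entry, the list of rows, each a list of 6 numbers: the shift along the tool's x, y, z in m, then the turn, a rotation vector about the tool's x, y, z in degrees. In form: [[[x, y, z, rx, ry, rz], ...]]. A call has 1 to 10 rows; each row shifts and turns the commanded pose from where the row before left it, along the tool's axes as they then stand; what a row does not reach is not made up. A row lasts 1/8 s, in which the tool goes at most 62.5 mm and 10.7 degrees, less where a joint would pass 70% of its speed; a pose out of reach is approached as far as the arm can. A call is refused whole if a number of a shift passes 0.0625 or a number of a turn 10.7, either way. A call with a gripper value outside its range is refused whole. "fingers" is the opening, from 0 (shut) to 1 (fully open), set as the call begins (left out, the last holds). The fingers move at their own pace and stop on an object; "squeeze" is the grip in N (left out, the last holds). Time passes only in rows, so rows that do not move let the fingers close. It gives the time, the measured TCP pose, the force and the opening at its end, in the units of the state.
- manip.sense(): the state, without advancing time (a new reading comes with each control period).
- manip.snapshot(name): name is "scene" or "side" or "wrist"; returns a dict with "img" (400x640x3 uint8, red, green, blue), "K" (3x3 intrinsics, pixels), "k1" (the pictures are not rectified: a ray, as slopes to the right and down, at radius r is drawn at 1 + k1 r^2 times it, then the intrinsics apply), "world_from_camera" (4x4, takes a point from camera to world coordinates). Camera axes: x right, y down, z forward; pixel columns grow to the right and rows downward; lengths in m; the calibration is good to about 2 mm. A picture is of the moment at which its call begins. There is no depth.
- manip.sign_off(): hands the job in, once; it reports no verdict.
Trained networks look in a picture, given as the dict that the camera call returned (one of the last four; its "shot" number tells which), for a name from the list of things; names that differ only in an ending like _2 or _b are one class to them, and where a whole thing is asked for, a point or a joint stands for the part that bears it (a point fixed in the world has none). Each returns a list of dicts, best first, with "score" (0 to 1); they miss things now and then, are a little off and sometimes report something else, mostly with a low value. They report only what shows in the picture. A call takes as long as a camera call. They do not tell look-alikes from the thing itself.
- manip.regions_of(label, picture): "pixels" (400x640 bool, what is visible of it) and "rect" ([left, top, right, bottom] in pixels, round what is visible of it).
- manip.pinpoint(label, picture): "point" ([column, row] in pixels: a listed point, or the origin of a listed thing).
The state is a dict: "t": time; "q": joint angles; "qd": joint speeds; "tau": joint torques, N m; "tcp_pos": TCP position; "tool_rot": TCP orientation; "force": force on the tool from outside, world axes, zero at the start; "ft_torque": the same for the moment, N m; "finger_gap": opening from 0.0 (shut) to 1.0 (fully open).
Only numpy, scipy, OpenCV 4.12 (cv2) and the standard library are available. Lean on these libraries where they do the work, as an engineer would, in place of code of your own. Each camera call takes 0.05 s, during which the arm holds its last target.

### The job

Put the four thread cones on the pins of the rail in order of height, the shortest on the pin nearest the magnifier lamp and the tallest on the pin furthest from it, so that the tall ones do not shade the work. Each must stand upright and fully down on its pin; leave the pincushion where it stands.

Things in the scene. Friction and masses are not known exactly. Their poses are not given: they have to be found in the camera images.
- cone_s: The shortest of four thread cones standing on the bench, all alike in make and colour: ecru thread on a grey plastic core, hollow. 55 mm high, 44 mm across at the foot tapering evenly to 38 mm at the top, about 50 g. A bore runs right through on its axis, 28 mm wide at the foot and 22 mm at the top. Origin: centre of its underside; z is its axis, upwards. It starts upright on the bench.
- cone_m: The second shortest of four thread cones standing on the bench, all alike in make and colour: ecru thread on a grey plastic core, hollow. 80 mm high, 50 mm across at the foot tapering evenly to 42 mm at the top, about 80 g. A bore runs right through on its axis, 28 mm wide at the foot and 20 mm at the top. Origin: centre of its underside; z is its axis, upwards. It starts upright on the bench.
- cone_l: The second tallest of four thread cones standing on the bench, all alike in make and colour: ecru thread on a grey plastic core, hollow. 105 mm high, 56 mm across at the foot tapering evenly to 46 mm at the top, about 120 g. A bore runs right through on its axis, 28 mm wide at the foot and 18 mm at the top. Origin: centre of its underside; z is its axis, upwards. It starts upright on the bench.
- cone_xl: The tallest of four thread cones standing on the bench, all alike in make and colour: ecru thread on a grey plastic core, hollow. 130 mm high, 62 mm across at the foot tapering evenly to 50 mm at the top, about 170 g. A bore runs right through on its axis, 28 mm wide at the foot and 16 mm at the top. Origin: centre of its underside; z is its axis, upwards. It starts upright on the bench.
- pin_1: The first from the left (greatest y) of four cone pins in a row on a rail: a round black seat, 50 mm wide, 6 mm high, with an upright 7 mm steel pin, its top 44 mm above the origin. Origin: centre of the seat's underside, 18 mm above the bench; the underside of a cone fully down is 6 mm above it. y runs along the rail, z up. The pins stand 85 to 125 mm apart.
- pin_2: The second from the left of four cone pins in a row on a rail: a round black seat, 50 mm wide, 6 mm high, with an upright 7 mm steel pin, its top 44 mm above the origin. Origin: centre of the seat's underside, 18 mm above the bench; the underside of a cone fully down is 6 mm above it. y runs along the rail, z up. The rail is a fixed grey metal bar with two dark slots, 50 x 440 x 18 mm.
- pin_3: The third from the left of four cone pins in a row on a rail: a round black seat, 50 mm wide, 6 mm high, with an upright 7 mm steel pin, its top 44 mm above the origin. Origin: centre of the seat's underside, 18 mm above the bench; the underside of a cone fully down is 6 mm above it. y runs along the rail, z up. The pins stand 85 to 125 mm apart.
- pin_4: The last, at the right (least y) of four cone pins in a row on a rail: a round black seat, 50 mm wide, 6 mm high, with an upright 7 mm steel pin, its top 44 mm above the origin. Origin: centre of the seat's underside, 18 mm above the bench; the underside of a cone fully down is 6 mm above it. y runs along the rail, z up. The rail is a fixed grey metal bar with two dark slots, 50 x 440 x 18 mm.
- lamp: The magnifier lamp, beige, fixed: a round base 170 mm wide, a gooseneck and a ring-shaped head with a lens, some 320 mm high in all. It stands beyond one end of the rail, at the left (y > 0) or at the right (y < 0); the head hangs away from the robot (+x). Origin: centre of the base's underside.
- pincushion: A peach pincushion with pins in a white dish, 68 mm across and about 60 mm high with its pins, loose, 180 g, standing among the cones. Origin: centre of its underside.
Not all that is in view belongs to the job. What is shaped like the cone_m but yellow is not meant.

How it is judged:
By the outcome, as a careful person would: the job done as asked, in the order asked, and still so for the second after the job is handed in, with the robot touching nothing.
It also fails if it takes over 112 s, if anything falls off the work surface, if the arm or the gripper's body presses on something with over 40 N, if the wrist force passes 120 N, or if a joint passes its speed limit or range.

## Working session

There is one attempt and no reset: what is moved stays moved. The work goes in short steps, Python scripts to look and compute and a tool call to move; the robot and the scene stay as the last step left them, time stands still between calls to the robot, and variables do not carry over. Pictures are saved under pics/ and viewed, and the job is handed in when it is done.

Besides the shell and the picture viewer there is one more tool, called after "Request:" as name([rows], argument=value, ...), one row to a line, values as JSON. play_rows: Moves the arm, as the interface text tells. Its arguments: {"type":"object","properties":{"steps":{"type":"array"},"fingers":{"type":"number"},"squeeze":{"type":"number"}},"required":["steps"]}

```bash
mkdir -p pics; ls; cat > h.py <<'E'
import numpy as np, cv2
from station import manip
def snap(n,f=None):
    d=manip.snapshot(n)
    if f: cv2.imwrite('pics/'+f,cv2.cvtColor(d['img'],cv2.COLOR_RGB2BGR))
    return d
def ray(d,u,v):
    K=np.array(d['K']);T=np.array(d['world_from_camera'])
    x=np.array([(u-K[0,2])/K[0,0],(v-K[1,2])/K[1,1]]);s=x.copy()
    for _ in range(30): s=x/(1+d['k1']*(s@s))
    return T[:3,3],T[:3,:3]@np.array([s[0],s[1],1])
def onz(d,u,v,z):
    o,r=ray(d,u,v); return o+r*(z-o[2])/r[2]
def proj(d,p):
    K=np.array(d['K']);T=np.array(d['world_from_camera'])
    c=T[:3,:3].T@(np.array(p)-T[:3,3]); s=c[:2]/c[2]; s=s*(1+d['k1']*(s@s))
    return np.array([K[0,0]*s[0]+K[0,2],K[1,1]*s[1]+K[1,2]])
E
python3 - <<'E'
from h import *
for n in ['scene','side','wrist']:
    d=snap(n,n+'0.png'); print(n,np.round(d['K'],1).tolist(),d['k1'],np.round(d['world_from_camera'],3).tolist())
    np.save
print(manip.sense(), manip.tips_ahead)
E
```

```text
pics
scene [[417.7, 0.0, 323.1], [0.0, 417.7, 202.8], [0.0, 0.0, 1.0]] -0.09060128003694772 [[0.794, 0.326, -0.512, 1.09], [0.607, -0.449, 0.655, -0.736], [-0.016, -0.832, -0.555, 0.687], [0.0, 0.0, 0.0, 1.0]]
side [[495.4, 0.0, 310.2], [0.0, 495.4, 199.8], [0.0, 0.0, 1.0]] -0.07219358087254178 [[-0.96, -0.206, 0.19, 0.227], [-0.28, 0.694, -0.664, 1.01], [0.005, -0.69, -0.723, 1.142], [0.0, 0.0, 0.0, 1.0]]
wrist [[301.0, 0.0, 321.0], [0.0, 301.0, 201.5], [0.0, 0.0, 1.0]] 0.0059907541623961565 [[0.375, 0.877, 0.301, 0.155], [0.927, -0.354, -0.124, 0.611], [-0.002, 0.326, -0.945, 0.372], [0.0, 0.0, 0.0, 1.0]]
{'t': 0.15, 'q': array([ 1.00750860e+00,  5.28254918e-01,  1.43360524e+00, -2.22166158e-05,
        1.18139669e+00, -1.78470924e-01]), 'qd': array([-3.66376967e-04, -2.34540895e-03, -2.17103336e-03, -1.17950909e-03,
        2.50355922e-04, -2.92321084e-05]), 'tau': array([ 4.23980837e-04, -4.42740512e+01, -1.78274846e+01, -2.16241410e-04,
        5.59528315e-03, -1.75916659e-05]), 'tcp_pos': array([0.23427395, 0.57882263, 0.2193579 ]), 'tool_rot': array([ 1.91219193e-01,  9.81547007e-01, -7.79243734e-04, -2.92005864e-04]), 'force': array([ 0.76056655, -0.40249385, -0.01288518]), 'ft_torque': array([ 0.06271817, -0.02519208,  0.0192188 ]), 'finger_gap': 0.9979080853026336} 0.025
```

View pics/scene0.png

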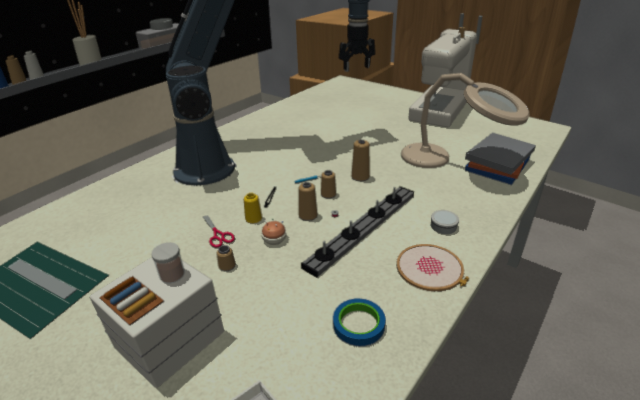

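View pics/side0.png

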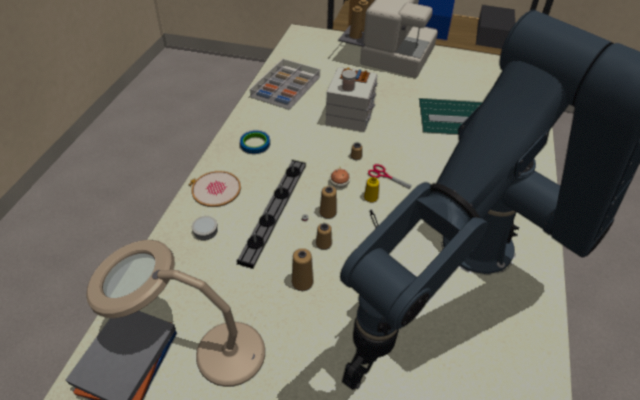

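View pics/wrist0.png

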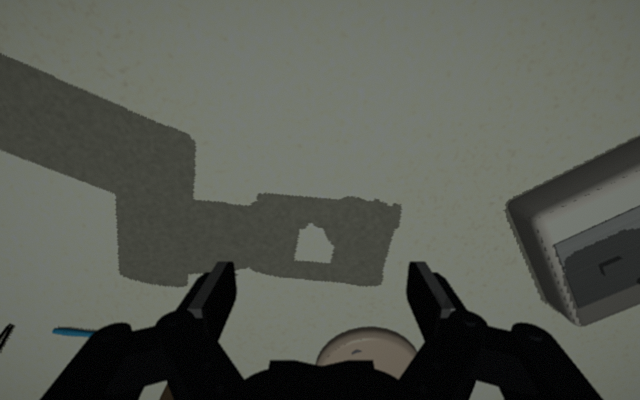

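The lamp stands at the left (y>0), so the cones go s→pin_1 … xl→pin_4. In the scene view the brown cones are near (227,258), (307,200), (328,184) and (361,160). The yellow decoy is at (252,208), the pincushion at (273,230), and the rail runs from (315,260) to (405,195).

```bash
python3 - <<'E'
from h import *
import pickle
D={n:snap(n) for n in ['scene','side']}
for n,d in D.items():
    out={}
    for lab,z in [('cone_s',0),('pin_1',.018),('pincushion',0),('lamp',0)]:
        print(n,lab)
        for r in manip.pinpoint(lab,d):
            if r['score']>.2: print('  pt',round(r['score'],2),np.round(r['point'],1),np.round(onz(d,*r['point'],z),4))
        R=manip.regions_of(lab,d)
        out[lab]=R
        for r in R:
            if r['score']>.2: print('  rg',round(r['score'],2),r['rect'],r['pixels'].sum())
    pickle.dump((d,out),open(n+'.pkl','wb'))
    im=cv2.cvtColor(d['img'],cv2.COLOR_RGB2BGR)
    c=(im[140:290,190:430] if n=='scene' else im[130:300,220:420])
    cv2.imwrite('pics/%s_z.png'%n,cv2.resize(c,None,fx=3.3,fy=3.3,interpolation=cv2.INTER_CUBIC))
E
```

```text
scene cone_s
  pt 0.9 [329.  196.8] [0.4502 0.1114 0.    ]
  pt 0.77 [250.6 216.2] [ 0.3301 -0.1012  0.    ]
  pt 0.67 [226.8 266.8] [ 0.4362 -0.2864  0.    ]
  rg 0.79 [242.3, 192.4, 260.8, 223.4] 450
  rg 0.73 [216.5, 248.0, 233.7, 271.6] 367
  rg 0.71 [322.0, 172.0, 338.4, 200.3] 358
  rg 0.71 [299.1, 184.6, 314.3, 218.0] 575
scene pin_1
  pt 0.58 [324.1 256.9] [ 0.6174 -0.1322  0.018 ]
  pt 0.57 [393.9 198.6] [0.6263 0.193  0.018 ]
  pt 0.55 [376.9 213.3] [0.6249 0.0998 0.018 ]
  pt 0.53 [348.9 231.9] [ 0.6098 -0.0154  0.018 ]
  rg 0.72 [383.6, 189.6, 402.2, 204.3] 152
  rg 0.64 [340.7, 218.9, 359.2, 239.6] 245
  rg 0.6 [368.1, 202.3, 384.4, 217.3] 186
  rg 0.53 [315.2, 243.0, 334.2, 259.0] 257
scene pincushion
  pt 0.76 [271.1 237.6] [ 0.4449 -0.1379  0.    ]
  rg 0.63 [261.4, 221.2, 286.7, 246.2] 488
scene lamp
  pt 0.64 [425.1 157.8] [0.5733 0.5141 0.    ]
side cone_s
  pt 0.94 [328.1 210.9] [ 0.4596 -0.0083  0.    ]
  pt 0.76 [320.8 246.4] [0.4441 0.1338 0.    ]
  pt 0.76 [369.4 197. ] [ 0.3478 -0.1043  0.    ]
  pt 0.68 [353.8 156.4] [ 0.4393 -0.2822  0.    ]
  rg 0.79 [316.0, 223.3, 331.1, 250.0] 374
  rg 0.77 [321.5, 180.2, 337.6, 219.1] 508
  rg 0.74 [365.5, 177.0, 382.8, 205.6] 353
  rg 0.57 [348.8, 141.8, 364.8, 160.4] 207
side pin_1
  pt 0.74 [264.3 219.9] [0.6312 0.0981 0.018 ]
  pt 0.69 [282.2 193.7] [ 0.6144 -0.0223  0.018 ]
  pt 0.47 [253.9 242.1] [0.631  0.1874 0.018 ]
  pt 0.42 [291.6 174.9] [ 0.6122 -0.1133  0.018 ]
  rg 0.69 [275.3, 182.7, 287.4, 199.8] 170
  rg 0.65 [249.9, 233.0, 261.8, 249.2] 202
  rg 0.61 [258.6, 212.5, 276.8, 226.1] 177
side pincushion
  pt 0.5 [341.5 184.4] [ 0.4474 -0.1348  0.    ]
  pt 0.46 [322.8 243.2] [0.4416 0.1206 0.    ]
  rg 0.52 [331.2, 167.7, 350.3, 186.4] 317
side lamp
  pt 0.61 [228.2 355.5] [0.572  0.5288 0.    ]
  rg 0.73 [84.0, 241.8, 263.3, 386.2] 9339
```

View pics/scene_z.png

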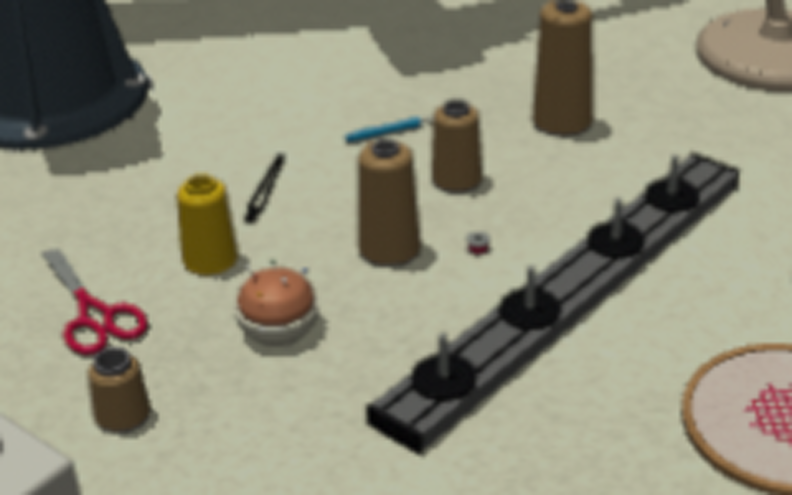

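View pics/side_z.png

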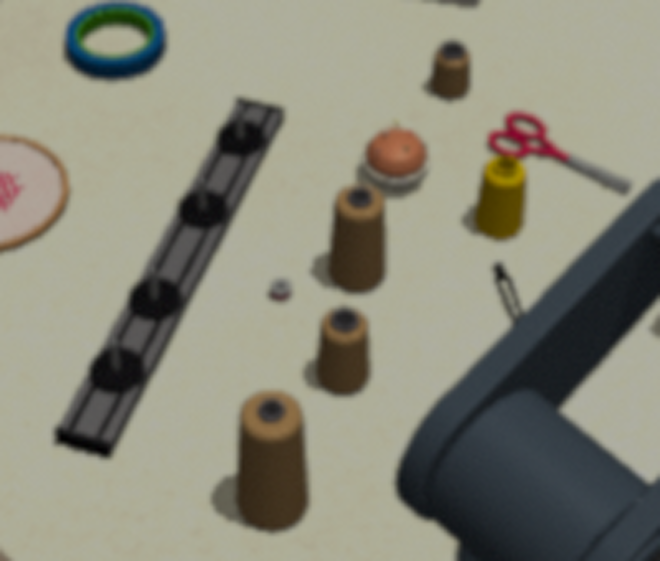

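The zoomed views make the sizes clear: xl is nearest the lamp, then m, l, (pincushion), with s by the scissors. Next I fit silhouettes to the colour masks in both views.

```bash
cat >> h.py <<'E'
G={'s':(.055,.022,.019),'m':(.080,.025,.021),'l':(.105,.028,.023),'xl':(.130,.031,.025)}
def sil(d,xy,g,z0=0,ss=4):
    H,r0,r1=g;a=np.linspace(0,2*np.pi,48,endpoint=False)
    P=[proj(d,(xy[0]+r*np.cos(t),xy[1]+r*np.sin(t),z0+z)) for z,r in((0,r0),(H,r1)) for t in a]
    h=cv2.convexHull(np.array(P,np.float32))
    m=np.zeros((400*ss,640*ss),np.uint8)
    cv2.fillConvexPoly(m,np.round((h+.5)*ss-.5).astype(np.int32),1)
    return cv2.resize(m.astype(np.float32),(640,400),interpolation=cv2.INTER_AREA)
E
cat > fit.py <<'E'
from h import *
import pickle
from scipy.optimize import minimize
D={n:pickle.load(open(n+'.pkl','rb'))[0] for n in ['scene','side']}
def mask(d):
    im=cv2.GaussianBlur(d['img'],(3,3),0);h=cv2.cvtColor(im,cv2.COLOR_RGB2HSV)
    return h
init={'s':(.438,-.284),'m':(.447,.122),'l':(.458,-.01),'xl':(.47,.24)}
for k,x0 in init.items():
    res=[]
    for sub in (['scene'],['side'],['scene','side']):
        def cost(x,sub=sub):
            c=0
            for n in sub:
                d=D[n];s=sil(d,x,G[k]);u,v=proj(d,(x0[0],x0[1],.06)).astype(int)
                h=mask(d)[v-50:v+50,u-40:u+40].astype(int)
                m=((h[...,0]<22)&(h[...,1]>75)).astype(np.uint8)
                m=cv2.morphologyEx(m,cv2.MORPH_CLOSE,np.ones((5,5)))
                nn,lab,st,_=cv2.connectedComponentsWithStats(m)
                f=s[v-50:v+50,u-40:u+40]
                b=max(range(1,nn),key=lambda i:(f*(lab==i)).sum())
                mm=(lab==b).astype(float)
                c+=np.abs(mm-f).sum()
            return c
        r=minimize(cost,x0,method='Nelder-Mead',options=dict(initial_simplex=[x0,(x0[0]+.015,x0[1]),(x0[0],x0[1]+.015)],xatol=2e-4,fatol=.1))
        s=sum(sil(D[n],r.x,G[k]).sum() for n in sub)
        res.append((np.round(r.x,4).tolist(),round(r.fun/s,2)))
    print(k,res)
E
python3 fit.py
```

```text
s [([0.4291, -0.2816], np.float64(0.42)), ([0.4304, -0.2802], np.float64(0.47)), ([0.435, -0.2829], np.float64(0.44))]
m [([0.4344, 0.1269], np.float64(0.33)), ([0.4405, 0.1243], np.float64(0.38)), ([0.4412, 0.1172], np.float64(0.36))]
l [([0.4574, 0.0025], np.float64(0.24)), ([0.4605, -0.0074], np.float64(0.66)), ([0.4593, -0.0034], np.float64(0.43))]
xl [([0.4548, 0.2741], np.float64(0.21)), ([0.4599, 0.2653], np.float64(0.21)), ([0.4573, 0.272], np.float64(0.22))]
```

```bash
python3 - <<'E'
from h import *
import pickle
for n,c in (('scene',(140,290,190,430)),('side',(130,300,220,420))):
    d=pickle.load(open(n+'.pkl','rb'))[0]
    h=cv2.cvtColor(d['img'],cv2.COLOR_RGB2HSV)
    for k,x in {'s':(.435,-.283),'m':(.4412,.122),'l':(.459,-.0034),'xl':(.457,.270)}.items():
        p=proj(d,(*x,.02)).astype(int); q=proj(d,(*x,G[k][0])).astype(int)
        print(n,k,'body',h[p[1],p[0]],'top',h[q[1],q[0]],'bg',h[p[1]+15,p[0]+25])
    a=cv2.cvtColor(d['img'],cv2.COLOR_RGB2BGR)
    for k,x in {'s':(.435,-.283),'m':(.4412,.122),'l':(.459,-.0034),'xl':(.457,.270)}.items():
        s=sil(d,x,G[k])>.5
        e=cv2.morphologyEx(s.astype(np.uint8),cv2.MORPH_GRADIENT,np.ones((2,2)))>0
        a[e]=(0,0,255)
    a=a[c[0]:c[1],c[2]:c[3]]
    cv2.imwrite('pics/ov_%s.png'%n,cv2.resize(a,None,fx=3.3,fy=3.3,interpolation=cv2.INTER_NEAREST))
E
```

```text
scene s body [ 17 122  69] top [120   6  42] bg [ 30  35 183]
scene m body [ 18 124  70] top [20 14 53] bg [ 32  35 187]
scene l body [ 18 124  70] top [15  9 56] bg [ 35  34 189]
scene xl body [ 18 122  69] top [25 35 95] bg [ 31  36 184]
side s body [ 17 143  57] top [150   6  42] bg [ 12  63 113]
side m body [ 16 136  60] top [150   6  41] bg [ 30  27 173]
side l body [ 17 130  63] top [ 8 22 46] bg [ 30  29 174]
side xl body [ 17 131  64] top [ 0 14 36] bg [ 31  31 173]
```

View pics/ov_scene.png

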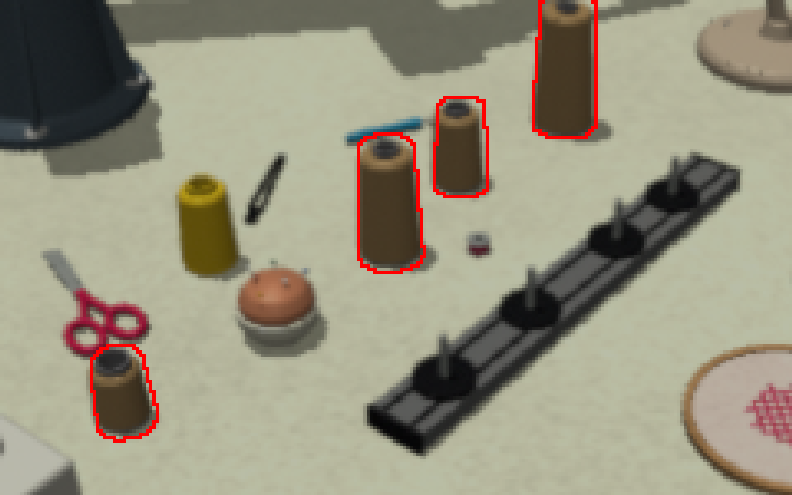

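View pics/ov_side.png

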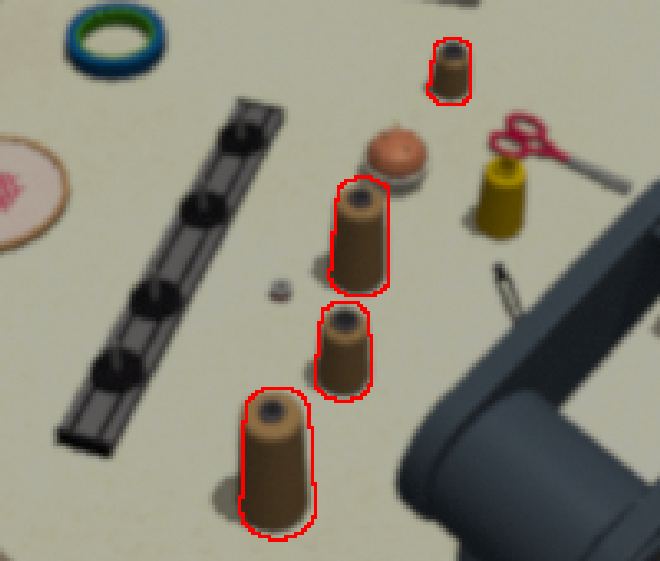

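```bash
cat > fit2.py <<'E'
from h import *
import pickle
from scipy.optimize import minimize
D={n:pickle.load(open(n+'.pkl','rb'))[0] for n in ['scene','side']}
init={'s':(.435,-.283),'m':(.4412,.122),'l':(.459,-.0034),'xl':(.457,.270)}
M={}
for n,d in D.items():
    h=cv2.cvtColor(d['img'],cv2.COLOR_RGB2HSV).astype(int)
    m=((h[...,0]>12)&(h[...,0]<24)&(h[...,1]>60)&(h[...,2]<150)).astype(np.uint8)
    for k,x in init.items():
        w=cv2.dilate((sil(d,x,G[k])>.1).astype(np.uint8),np.ones((7,7)))
        nn,lab,st,_=cv2.connectedComponentsWithStats(m*w)
        b=1+np.argmax(st[1:,4]); hh=cv2.convexHull(np.argwhere(lab==b)[:,::-1].astype(np.int32))
        q=np.zeros((400,640),np.uint8);cv2.fillConvexPoly(q,hh,1);M[n,k]=q.astype(float)
for k,x0 in init.items():
    res=[]
    for sub in (['scene'],['side'],['scene','side']):
        cost=lambda x:sum(((M[n,k]-sil(D[n],x,G[k]))**2).sum() for n in sub)
        r=minimize(cost,x0,method='Nelder-Mead',options=dict(initial_simplex=[x0,(x0[0]+.01,x0[1]),(x0[0],x0[1]+.01)],xatol=2e-4,fatol=.1))
        s=sum(sil(D[n],r.x,G[k]).sum() for n in sub)
        res.append((np.round(r.x,4).tolist(),round(r.fun/s,2)))
    print(k,res)
# pins: seat ellipses dark mask + pin tops
p0={1:(.6287,.190),2:(.628,.0988),3:(.612,-.019),4:(.6148,-.1225)}
for n,d in D.items():
    a=cv2.cvtColor(d['img'],cv2.COLOR_RGB2BGR); a=cv2.resize(a,None,fx=5,fy=5,interpolation=cv2.INTER_CUBIC)
    for i,x in p0.items():
        P=np.array([proj(d,(x[0]+.025*np.cos(t),x[1]+.025*np.sin(t),.024)) for t in np.linspace(0,6.3,40)])
        cv2.polylines(a,[np.round((P+.5)*5).astype(np.int32)],True,(0,0,255),1)
        L=[tuple(np.round((proj(d,(*x,z))+.5)*5).astype(int).tolist()) for z in(.024,.062)]
        cv2.line(a,L[0],L[1],(0,255,0),1)
    c=(185*5,285*5,300*5,420*5) if n=='scene' else (150*5,265*5,230*5,320*5)
    cv2.imwrite('pics/pin_%s.png'%n,a[c[0]:c[1],c[2]:c[3]])
E
python3 fit2.py
```

```text
s [([0.4297, -0.2813], np.float64(0.23)), ([0.4335, -0.2821], np.float64(0.27)), ([0.4329, -0.2834], np.float64(0.25))]
m [([0.4354, 0.1269], np.float64(0.16)), ([0.4408, 0.1174], np.float64(0.17)), ([0.4402, 0.1198], np.float64(0.17))]
l [([0.4549, 0.0023], np.float64(0.12)), ([0.4609, -0.0059], np.float64(0.11)), ([0.4607, -0.0053], np.float64(0.12))]
xl [([0.4565, 0.2731], np.float64(0.09)), ([0.4618, 0.2671], np.float64(0.09)), ([0.4614, 0.2667], np.float64(0.1))]
```

View pics/pin_scene.png

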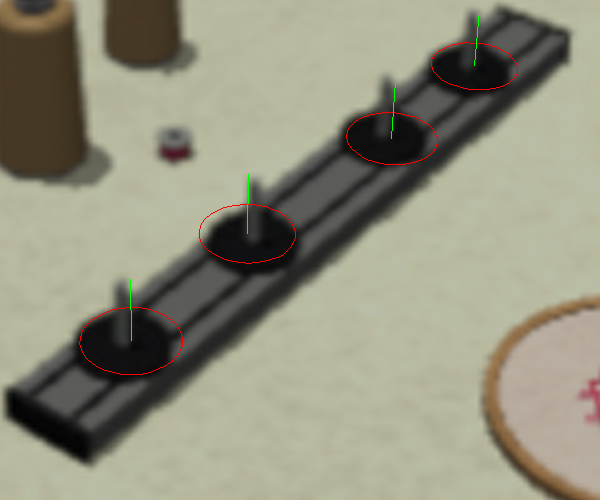

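View pics/pin_side.png

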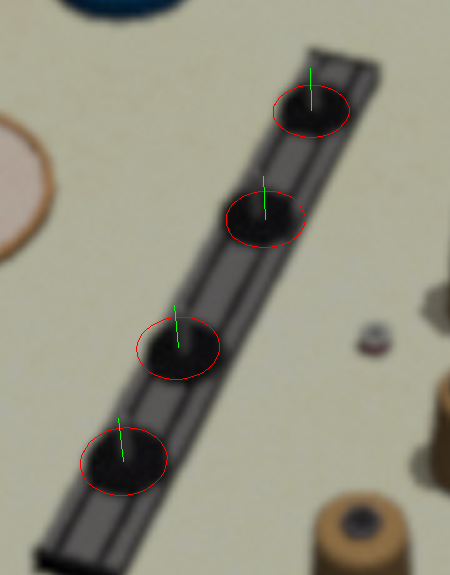

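```bash
cat > fit3.py <<'E'
from h import *
import pickle
from scipy.optimize import minimize
D={n:pickle.load(open(n+'.pkl','rb'))[0] for n in ['scene','side']}
p0={1:(.6287,.190),2:(.628,.0988),3:(.612,-.019),4:(.6148,-.1225)}
for i,x0 in p0.items():
    res=[]
    for sub in (['scene'],['side'],['scene','side']):
        def cost(x):
            c=0
            for n in sub:
                d=D[n];I=d['img'].max(2).astype(float)
                I=np.minimum(I,110)
                a=sil(d,x,(.006,.025,.025),.018);b=sil(d,x,(.006,.032,.032),.018)-a; b=np.clip(b,0,1)
                c+=(I*a).sum()/a.sum()-.5*(I*b).sum()/b.sum()
            return c
        r=minimize(cost,x0,method='Nelder-Mead',options=dict(initial_simplex=[x0,(x0[0]+.008,x0[1]),(x0[0],x0[1]+.008)],xatol=2e-4,fatol=.02))
        res.append(np.round(r.x,4).tolist())
    print(i,res)
E
python3 fit3.py
```

```text
1 [[0.628, 0.1868], [0.6251, 0.1889], [0.6259, 0.1868]]
2 [[0.623, 0.0992], [0.621, 0.1001], [0.6219, 0.0999]]
3 [[0.618, -0.0214], [0.6159, -0.0203], [0.6169, -0.0208]]
4 [[0.6139, -0.1254], [0.6109, -0.126], [0.6119, -0.1263]]
```

Request:
play_rows([
  [[0,0,-0.004,0,0,6.8],[0,0,-0.004,0,0,6.8],[0,0,-0.004,0,0,6.8],[0,0,-0.004,0,0,6.8],[0,0,-0.004,0,0,6.8],[0,0,-0.004,0,0,6.8],[0,0,-0.004,0,0,6.8],[0,0,-0.004,0,0,6.8],[0,0,-0.004,0,0,6.8],[0,0,-0.004,0,0,6.8]],
], fingers=1, squeeze=40)

```text
t: 2.3
tcp_pos: [0.2345, 0.5793, 0.2602]
tool_rot: [0.709, 0.705, -0.0, 0.0]
force: [0.4, 0.1, -0.2]
finger_gap: 1.001
```

```bash
cat >> h.py <<'E'
from scipy.spatial.transform import Rotation as R
def need(x,y,z):
    s=manip.sense();r=R.from_quat(s['tool_rot']);p=np.array(s['tcp_pos'])
    print('t',round(s['t'],2),'tcp',np.round(p,4),'gap',round(s['finger_gap'],3),'F',np.round(s['force'],1),'q',np.round(s['q'],2))
    print('need tool shift',np.round(r.inv().apply(np.array([x,y,z])-p),4),'turn(deg)',np.round((r.inv()*R.from_quat([2**-.5,2**-.5,0,0])).as_rotvec(degrees=True),2))
E
python3 -c "
from h import *
need(.46,.269,.24)"
```

```text
t 2.3 tcp [0.2345 0.5793 0.2602] gap 1.001 F [ 0.4  0.1 -0.2] q [ 1.01  0.49  1.39 -0.    1.27  1.01]
need tool shift [-0.3092  0.2269  0.0202] turn(deg) [-0.    0.   -0.27]
```

Request:
play_rows([
  [[-0.031,0.0227,0.002,0,0,-0.27],[-0.031,0.0227,0.002,0,0,0],[-0.031,0.0227,0.002,0,0,0],[-0.031,0.0227,0.002,0,0,0],[-0.031,0.0227,0.002,0,0,0],[-0.031,0.0227,0.002,0,0,0],[-0.031,0.0227,0.002,0,0,0],[-0.031,0.0227,0.002,0,0,0],[-0.031,0.0227,0.002,0,0,0],[-0.031,0.0227,0.002,0,0,0]],
])

```text
t: 3.55
tcp_pos: [0.4634, 0.269, 0.2402]
tool_rot: [0.706, 0.708, 0.0, 0.0]
force: [1.8, 0.4, -0.0]
finger_gap: 0.999
```

```bash
cat > wfit.py <<'E'
import sys
from h import *
from scipy.optimize import minimize
# refine cone top rim position in wrist view: ring where top (bore circle dark) etc. - overlay only
k=sys.argv[1]; x=(float(sys.argv[2]),float(sys.argv[3]))
d=snap('wrist'); a=cv2.cvtColor(d['img'],cv2.COLOR_RGB2BGR)
H,r0,r1=G[k]
for z,r in((0,r0),(H,r1)):
    P=np.array([proj(d,(x[0]+r*np.cos(t),x[1]+r*np.sin(t),z)) for t in np.linspace(0,6.3,60)])
    cv2.polylines(a,[np.round(P).astype(np.int32)],True,(0,0,255),1)
cv2.imwrite('pics/'+sys.argv[4],a)
need(*x,.24)
E
python3 wfit.py xl .460 .269 w1.png
```

```text
t 3.6 tcp [0.4666 0.2657 0.24  ] gap 1.001 F [ 0.7 -2.   0.7] q [ 0.31  0.38  1.63 -0.    1.12  0.31]
need tool shift [ 0.0033 -0.0066 -0.    ] turn(deg) [0.18 0.16 0.08]
```

View pics/w1.png

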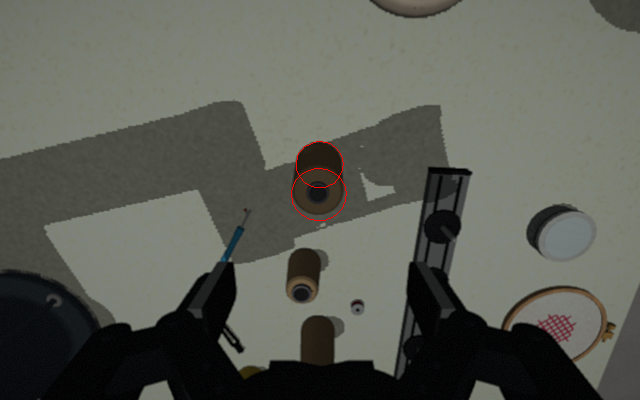

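The wrist view shows the xl top at (318,190), within about 3 px of the prediction. I descend halfway with a settling check.

Request:
play_rows([
  [[0,0,0,0,0,0],[0,0,0.02,0,0,0],[0,0,0.03,0,0,0],[0,0,0.02,0,0,0],[0,0,0,0,0,0],[0,0,0,0,0,0]],
])

```text
t: 4.35
tcp_pos: [0.4627, 0.2709, 0.1709]
tool_rot: [0.705, 0.709, 0.001, 0.0]
force: [0.1, -0.6, -0.5]
finger_gap: 1.001
```

```bash
python3 wfit.py xl .460 .270 w2.png
```

```text
t 4.4 tcp [0.4631 0.2708 0.1712] gap 1.001 F [ 0.2 -0.4  0.2] q [0.32 0.47 1.71 0.   0.96 0.32]
need tool shift [-0.0008 -0.0029 -0.0688] turn(deg) [ 0.11 -0.04  0.27]
```

View pics/w2.png

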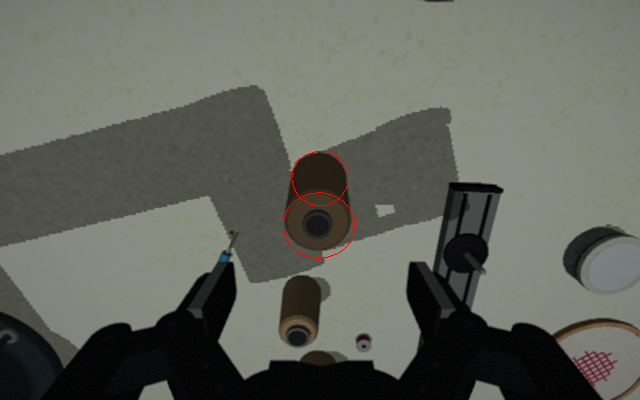

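Request:
play_rows([
  [[0,-0.004,0.02,0,0,0],[0,0,0.025,0,0,0],[0,0,0.02,0,0,0],[0,0,0,0,0,0],[0,0,0,0,0,0]],
])

```text
t: 5.03
tcp_pos: [0.4595, 0.2705, 0.1063]
tool_rot: [0.706, 0.709, 0.001, 0.001]
force: [-0.9, -0.8, 0.0]
finger_gap: 1.0
```

Request:
play_rows([
  [[0,0,0,0,0,0],[0,0,0,0,0,0],[0,0,0,0,0,0],[0,0,0,0,0,0],[0,0,0,0,0,0],[0,0,0,0,0,0],[0,0,0,0,0,0]],
], fingers=0, squeeze=40)

```text
t: 5.9
tcp_pos: [0.4592, 0.2703, 0.1063]
tool_rot: [0.706, 0.708, 0.001, 0.0]
force: [-0.6, -0.2, 4.6]
finger_gap: 0.57
```

Request:
play_rows([
  [[0,0,0,0,0,0],[0,0,-0.01,0,0,0],[0,0,-0.02,0,0,0],[0,0,-0.03,0,0,0],[0,0,-0.03,0,0,0],[0,0,-0.02,0,0,0],[0,0,0,0,0,0]],
])

```text
t: 6.78
tcp_pos: [0.4596, 0.2704, 0.217]
tool_rot: [0.706, 0.708, 0.002, 0.001]
force: [0.0, -0.4, -1.9]
finger_gap: 0.571
```

```bash
python3 - <<'E'
from h import *
for n in('scene','side'): snap(n,n+'_l1.png')
need(.612,-.126,.2163)
E
```

```text
t 6.88 tcp [0.458  0.2699 0.2148] gap 0.572 F [ 0.   0.1 -1.5] q [ 0.32  0.41  1.67 -0.    1.06  0.32]
need tool shift [-0.3965  0.1524 -0.0015] turn(deg) [-0.04  0.02  0.23]
```

View pics/scene_l1.png

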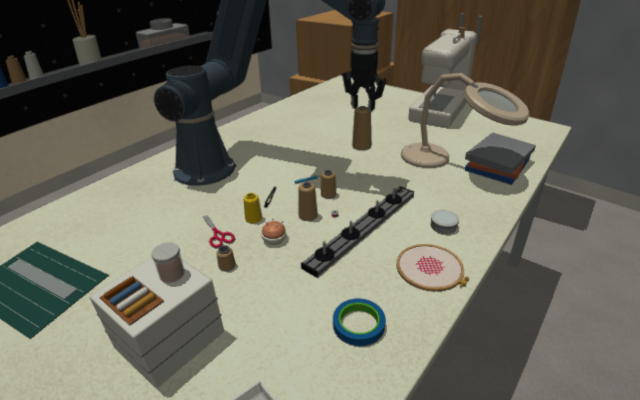

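Request:
play_rows([
  [[-0.015,0.006,0,0,0,0],[-0.03,0.012,0,0,0,0],[-0.045,0.017,0,0,0,0],[-0.055,0.021,0,0,0,0],[-0.055,0.021,0,0,0,0],[-0.055,0.021,0,0,0,0],[-0.055,0.021,0,0,0,0],[-0.045,0.017,0,0,0,0],[-0.028,0.011,0,0,0,0],[-0.012,0.004,0,0,0,0]],
])

```text
t: 8.12
tcp_pos: [0.6108, -0.1271, 0.2137]
tool_rot: [0.707, 0.707, -0.001, -0.001]
force: [-0.4, 0.9, -1.6]
finger_gap: 0.574
```

Request:
play_rows([
  [[0,0,0,0,0,0.2],[0,0,0.01,0,0,0],[0,0,0.01,0,0,0],[0,0,0,0,0,0]],
])

```text
t: 8.62
tcp_pos: [0.61, -0.123, 0.1937]
tool_rot: [0.706, 0.708, -0.001, -0.002]
force: [0.3, -0.1, -1.3]
finger_gap: 0.572
```

```bash
cat > chk.py <<'E'
import sys
from h import *
# chk.py k px py bottomz name
k=sys.argv[1];x=tuple(map(float,sys.argv[2:4]));z0=float(sys.argv[4])
need(*x,.2)
P={1:(.626,.188),2:(.622,.0995),3:(.617,-.0208),4:(.612,-.126)}
ims=[]
for n in('scene','side'):
    d=snap(n);a=cv2.cvtColor(d['img'],cv2.COLOR_RGB2BGR)
    s=(sil(d,x,G[k],z0)>.5).astype(np.uint8)
    cs,_=cv2.findContours(cv2.resize(s,None,fx=3,fy=3,interpolation=cv2.INTER_NEAREST),cv2.RETR_EXTERNAL,cv2.CHAIN_APPROX_NONE)
    a=cv2.resize(a,None,fx=3,fy=3,interpolation=cv2.INTER_CUBIC);cv2.drawContours(a,cs,-1,(0,0,255),1)
    u,v=(proj(d,(*x,.08))*3).astype(int); u=max(u,195);v=max(v,240)
    ims.append(a[v-240:v+240,u-195:u+195])
h=min(i.shape[0] for i in ims)
cv2.imwrite('pics/'+sys.argv[5],np.hstack([i[:h] for i in ims]))
E
python3 chk.py xl .612 -.126 .089 c1.png
```

```text
t 8.62 tcp [ 0.61   -0.123   0.1937] gap 0.572 F [ 0.3 -0.1 -1.3] q [-0.38  0.55  1.46  0.    1.13 -0.38]
need tool shift [-0.003   0.002  -0.0064] turn(deg) [-0.18 -0.07  0.1 ]
```

View pics/c1.png

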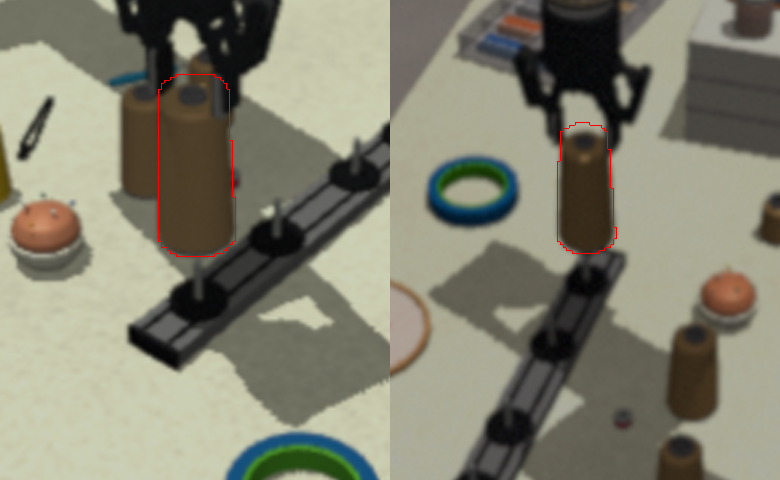

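Request:
play_rows([
  [[-0.003,0.002,0.01,0,0,0],[0,0,0.012,0,0,0],[0,0,0.012,0,0,0],[0,0,0.012,0,0,0],[0,0,0.01,0,0,0],[0,0,0.006,0,0,0],[0,0,0,0,0,0],[0,0,0,0,0,0]],
])

```text
t: 9.72
tcp_pos: [0.6135, -0.1275, 0.1335]
tool_rot: [0.707, 0.707, 0.0, 0.0]
force: [-0.2, 0.0, -0.7]
finger_gap: 0.573
```

Request:
play_rows([
  [[0,0,0.002,0,0,0],[0,0,0.001,0,0,0],[0,0,0,0,0,0]],
])

```text
t: 10.1
tcp_pos: [0.6134, -0.1275, 0.1305]
tool_rot: [0.707, 0.707, 0.0, 0.0]
force: [-0.1, 0.5, 0.6]
finger_gap: 0.573
```

```bash
python3 chk.py xl .612 -.126 .024 c2.png
```

```text
t 10.1 tcp [ 0.6134 -0.1275  0.1305] gap 0.573 F [-0.1  0.5  0.6] q [-0.38  0.64  1.51 -0.    1.   -0.38]
need tool shift [ 0.0015 -0.0014 -0.0695] turn(deg) [0.04 0.02 0.02]
```

View pics/c2.png

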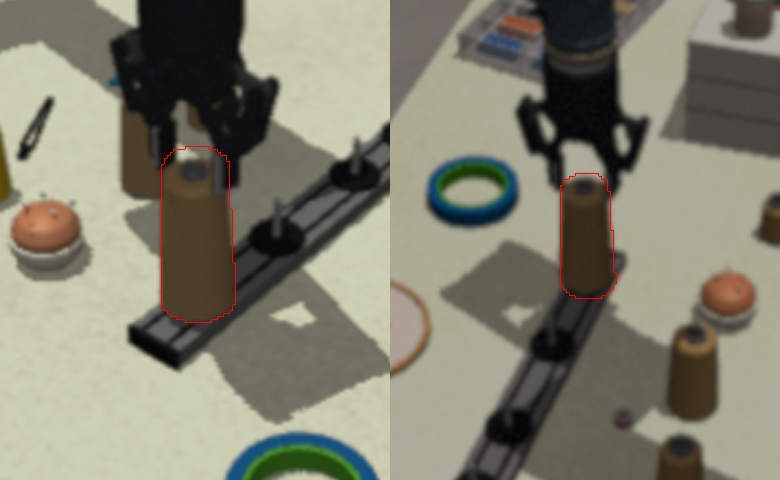

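The xl cone sits at seat height in both views. Release, rise and head for l.

Request:
play_rows([
  [[0,0,0,0,0,0],[0,0,0,0,0,0],[0,0,0,0,0,0],[0,0,0,0,0,0],[0,0,-0.02,0,0,0],[0,0,-0.03,0,0,0],[0,0,-0.04,0,0,0],[0,0,-0.02,0,0,0],[0,0,0,0,0,0]],
], fingers=1)

```text
t: 11.32
tcp_pos: [0.6143, -0.1277, 0.2421]
tool_rot: [0.707, 0.707, 0.001, 0.002]
force: [0.3, 0.4, -0.4]
finger_gap: 0.999
```

Request:
play_rows([
  [[0.012,-0.015,0,0,0,0],[0.025,-0.03,0,0,0,0],[0.03,-0.037,0,0,0,0],[0.03,-0.037,0,0,0,0],[0.017,-0.022,0,0,0,0],[0.01,-0.013,0,0,0,0],[0,0,0.03,0,0,0],[0,0,0.03,0,0,0],[0,0,0,0,0,0],[0,0,0,0,0,0]],
])

```text
t: 12.58
tcp_pos: [0.4599, -0.0038, 0.1804]
tool_rot: [0.707, 0.707, 0.0, 0.0]
force: [0.2, -0.2, 0.0]
finger_gap: 1.002
```

```bash
python3 wfit.py l .459 -.004 w3.png; python3 chk.py xl .612 -.126 .024 c3.png
```

```text
t 12.62 tcp [ 0.4601 -0.0038  0.1808] gap 1.001 F [ 0.8  1.1 -0. ] q [-0.25  0.37  1.88 -0.    0.89 -0.25]
need tool shift [-0.0002 -0.001  -0.0592] turn(deg) [0.1  0.03 0.01]
t 12.62 tcp [ 0.4601 -0.0038  0.1808] gap 1.001 F [ 0.8  1.1 -0. ] q [-0.25  0.37  1.88 -0.    0.89 -0.25]
need tool shift [-0.1222  0.1519 -0.0188] turn(deg) [0.1  0.03 0.01]
```

View pics/w3.png

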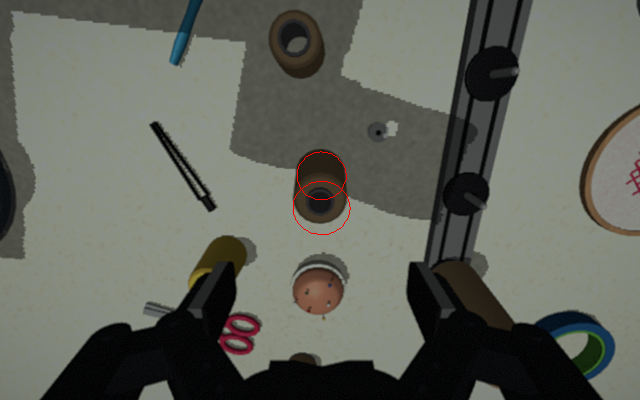

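View pics/c3.png

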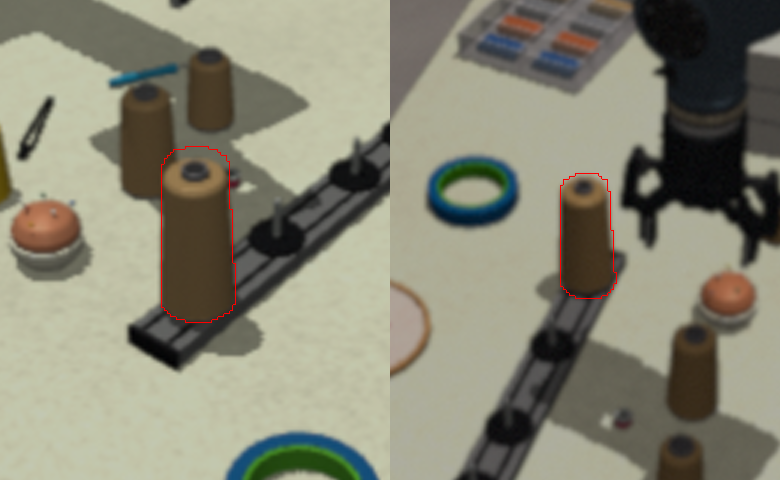

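xl stands upright on pin_4 and matches its predicted outline. l's top is at (320,200), about 4–7 px above the prediction, so I shift +3 mm in y. Descend and grip.

Request:
play_rows([
  [[0.003,0,0.02,0,0,0],[0,0,0.03,0,0,0],[0,0,0.03,0,0,0],[0,0,0.017,0,0,0],[0,0,0,0,0,0],[0,0,0,0,0,0]],
])

```text
t: 13.48
tcp_pos: [0.46, -0.0006, 0.084]
tool_rot: [0.707, 0.707, 0.001, 0.001]
force: [-0.3, -0.9, -0.0]
finger_gap: 0.999
```

Request:
play_rows([
  [[0,0,0,0,0,0],[0,0,0,0,0,0],[0,0,0,0,0,0],[0,0,0,0,0,0],[0,0,0,0,0,0],[0,0,0,0,0,0],[0,0,0,0,0,0]],
], fingers=0, squeeze=40)

```text
t: 14.35
tcp_pos: [0.4597, -0.0005, 0.084]
tool_rot: [0.707, 0.707, 0.0, 0.001]
force: [-0.9, 0.8, 5.7]
finger_gap: 0.512
```

Request:
play_rows([
  [[0,0,-0.01,0,0,0],[0,0,-0.02,0,0,0],[0,0,-0.03,0,0,0],[0,0,-0.03,0,0,0],[0,0,-0.02,0,0,0],[0,0,0,0,0,0],[0,0,0,0,0,0]],
])

```text
t: 15.22
tcp_pos: [0.4583, -0.0002, 0.1926]
tool_rot: [0.707, 0.707, -0.0, -0.001]
force: [-0.8, 0.7, -1.3]
finger_gap: 0.516
```

```bash
python3 chk.py l .459 -.002 .11 c4.png; python3 -c "
from h import *
need(.617,-.0208,.193)"
```

```text
t 15.22 tcp [ 4.583e-01 -2.000e-04  1.926e-01] gap 0.516 F [-0.8  0.7 -1.3] q [-0.25  0.35  1.87 -0.    0.93 -0.25]
need tool shift [-0.0018  0.0007 -0.0074] turn(deg) [-0.08 -0.02  0.02]
t 15.32 tcp [ 4.582e-01 -2.000e-04  1.921e-01] gap 0.51 F [ 0.3 -0.5 -0.9] q [-0.25  0.35  1.87  0.    0.93 -0.25]
need tool shift [-0.0207  0.1588 -0.0013] turn(deg) [-0.14 -0.04  0.02]
```

View pics/c4.png

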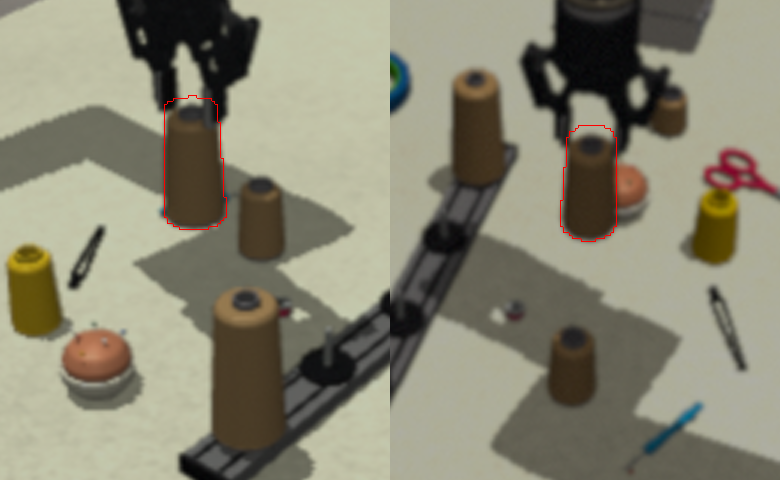

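Request:
play_rows([
  [[-0.002,0.016,0,0,0,0],[-0.004,0.033,0,0,0,0],[-0.006,0.04,0,0,0,0],[-0.005,0.037,0,0,0,0],[-0.003,0.022,0,0,0,0],[-0.001,0.011,0,0,0,0],[0,0,0,0,0,0],[0,0,0,0,0,0],[0,0,0.015,0,0,0],[0,0,0,0,0,0]],
])

```text
t: 16.58
tcp_pos: [0.6162, -0.021, 0.1764]
tool_rot: [0.707, 0.707, -0.001, -0.002]
force: [0.8, -0.6, -1.4]
finger_gap: 0.513
```

```bash
python3 chk.py l .617 -.0208 .094 c5.png
```

```text
t 16.57 tcp [ 0.6162 -0.021   0.1764] gap 0.513 F [ 0.8 -0.6 -1.4] q [-0.22  0.57  1.49 -0.    1.08 -0.22]
need tool shift [ 0.0002  0.0007 -0.0236] turn(deg) [-0.24 -0.05  0.02]
```

View pics/c5.png

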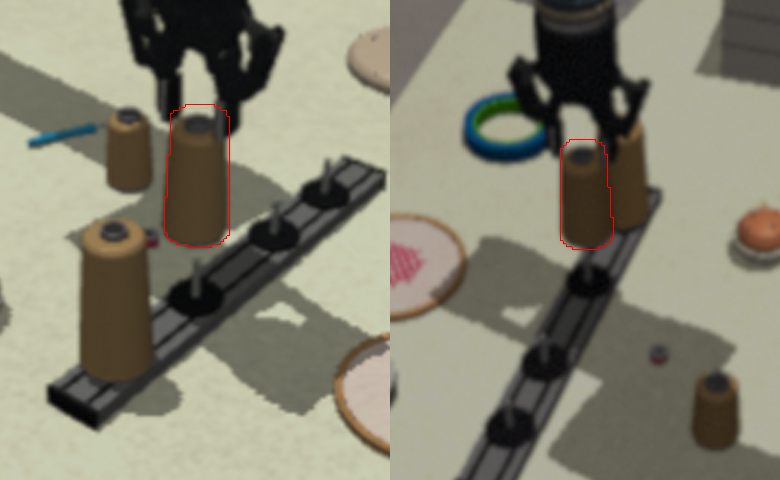

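Request:
play_rows([
  [[0,0,0.01,0,0,0],[0,0,0.013,0,0,0],[0,0,0.013,0,0,0],[0,0,0.013,0,0,0],[0,0,0.01,0,0,0],[0,0,0.005,0,0,0],[0,0,0.003,0,0,0],[0,0,0,0,0,0],[0,0,0,0,0,0]],
])

```text
t: 17.8
tcp_pos: [0.6185, -0.0214, 0.1116]
tool_rot: [0.707, 0.707, 0.0, 0.0]
force: [0.9, 0.1, -1.5]
finger_gap: 0.513
```

Request:
play_rows([
  [[0,0,0.002,0,0,0],[0,0,0.0015,0,0,0],[0,0,0,0,0,0],[0,0,0,0,0,0]],
])

```text
t: 18.3
tcp_pos: [0.6184, -0.0214, 0.1081]
tool_rot: [0.707, 0.707, 0.0, 0.0]
force: [-0.6, -0.8, 2.6]
finger_gap: 0.513
```

Request:
play_rows([
  [[0,0,0,0,0,0],[0,0,0,0,0,0],[0,0,0,0,0,0],[0,0,0,0,0,0],[0,0,-0.02,0,0,0],[0,0,-0.03,0,0,0],[0,0,-0.04,0,0,0],[0,0,-0.02,0,0,0],[0,0,0,0,0,0]],
], fingers=1)

```text
t: 19.42
tcp_pos: [0.6193, -0.0216, 0.2195]
tool_rot: [0.707, 0.707, 0.001, 0.002]
force: [-0.1, 0.5, 0.1]
finger_gap: 1.004
```

```bash
python3 chk.py l .617 -.0208 .024 c6.png;  python3 -c "
from h import *
need(.439,.121,.155)"
```

```text
t 19.43 tcp [ 0.6193 -0.0216  0.2195] gap 1.004 F [-0.1  0.5  0.1] q [-0.21  0.52  1.45 -0.    1.17 -0.22]
need tool shift [ 0.0008 -0.0024  0.0195] turn(deg) [0.25 0.06 0.03]
t 19.52 tcp [ 0.6175 -0.0212  0.2168] gap 1.003 F [ 0.8 -0.9 -0.9] q [-0.22  0.52  1.45 -0.    1.17 -0.22]
need tool shift [ 0.1423 -0.1784  0.0621] turn(deg) [-0.08 -0.01  0.02]
```

View pics/c6.png

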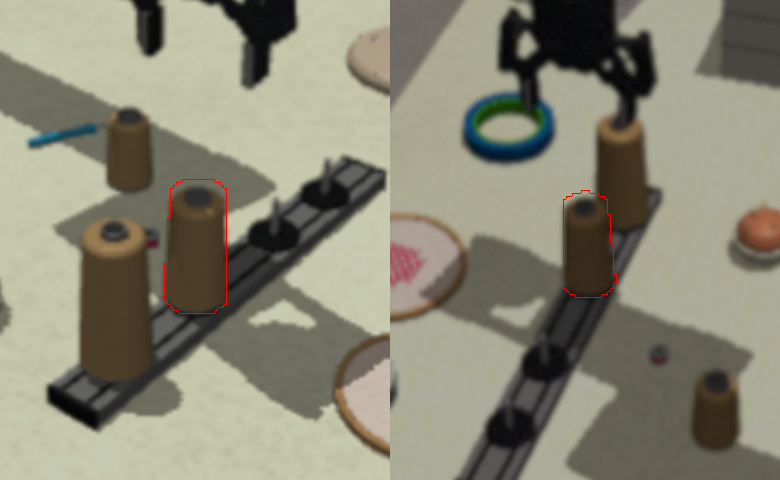

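l is seated upright on pin_3. On to m.

Request:
play_rows([
  [[0.014,-0.018,0,0,0,0],[0.028,-0.035,0,0,0,0],[0.034,-0.043,0,0,0,0],[0.034,-0.042,0,0,0,0],[0.02,-0.025,0.01,0,0,0],[0.012,-0.015,0.02,0,0,0],[0,0,0.02,0,0,0],[0,0,0.01,0,0,0],[0,0,0,0,0,0],[0,0,0,0,0,0]],
])

```text
t: 20.78
tcp_pos: [0.4406, 0.1204, 0.1577]
tool_rot: [0.707, 0.707, 0.0, 0.0]
force: [0.4, 0.4, -0.1]
finger_gap: 1.002
```

```bash
python3 wfit.py m .439 .121 w4.png
```

```text
t 20.82 tcp [0.4407 0.1204 0.158 ] gap 1.001 F [ 0.4 -0.4 -0.1] q [0.02 0.4  1.91 0.   0.83 0.02]
need tool shift [ 0.0006 -0.0016 -0.082 ] turn(deg) [ 0.06 -0.   -0.  ]
```

View pics/w4.png

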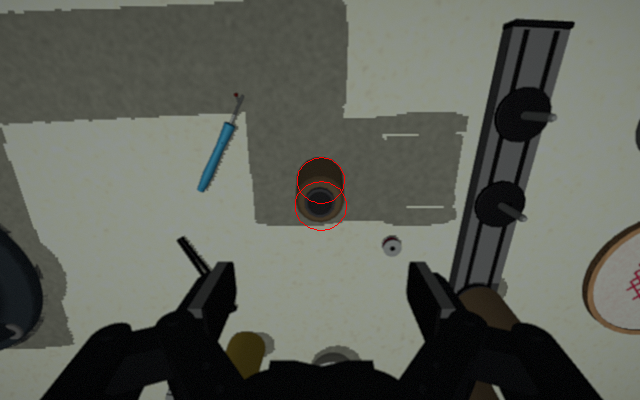

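Request:
play_rows([
  [[0.002,-0.001,0.02,0,0,0],[0,0,0.03,0,0,0],[0,0,0.03,0,0,0],[0,0,0.018,0,0,0],[0,0,0,0,0,0],[0,0,0,0,0,0]],
])

```text
t: 21.58
tcp_pos: [0.4399, 0.1225, 0.0603]
tool_rot: [0.707, 0.707, 0.001, 0.001]
force: [-0.2, -0.5, -0.3]
finger_gap: 1.002
```

Request:
play_rows([
  [[0,0,0,0,0,0],[0,0,0,0,0,0],[0,0,0,0,0,0],[0,0,0,0,0,0],[0,0,0,0,0,0],[0,0,0,0,0,0],[0,0,0,0,0,0],[0,0,0,0,0,0]],
], fingers=0, squeeze=35)

```text
t: 22.58
tcp_pos: [0.4394, 0.1226, 0.0602]
tool_rot: [0.707, 0.707, 0.0, 0.0]
force: [-0.5, -0.1, 6.7]
finger_gap: 0.464
```

Request:
play_rows([
  [[0,0,-0.01,0,0,0],[0,0,-0.02,0,0,0],[0,0,-0.03,0,0,0],[0,0,-0.03,0,0,0],[0,0,-0.02,0,0,0],[0,0,0,0,0,0],[0,0,0,0,0,0]],
])

```text
t: 23.45
tcp_pos: [0.4384, 0.1225, 0.1692]
tool_rot: [0.707, 0.707, -0.0, -0.0]
force: [0.4, 0.1, -0.3]
finger_gap: 0.467
```

```bash
python3 chk.py m .439 .1225 .11 c7.png;  python3 -c "
from h import *
need(.622,.0995,.169)"
```

```text
t 23.45 tcp [0.4384 0.1225 0.1692] gap 0.467 F [ 0.4  0.1 -0.3] q [ 0.03  0.38  1.9  -0.    0.86  0.03]
need tool shift [-0.      0.0006 -0.0308] turn(deg) [-0.07  0.    0.02]
t 23.55 tcp [0.4382 0.1225 0.1687] gap 0.465 F [0.9 0.6 0.2] q [ 0.03  0.38  1.9  -0.    0.86  0.03]
need tool shift [-0.0231  0.1838 -0.0008] turn(deg) [-0.14  0.    0.02]
```

View pics/c7.png

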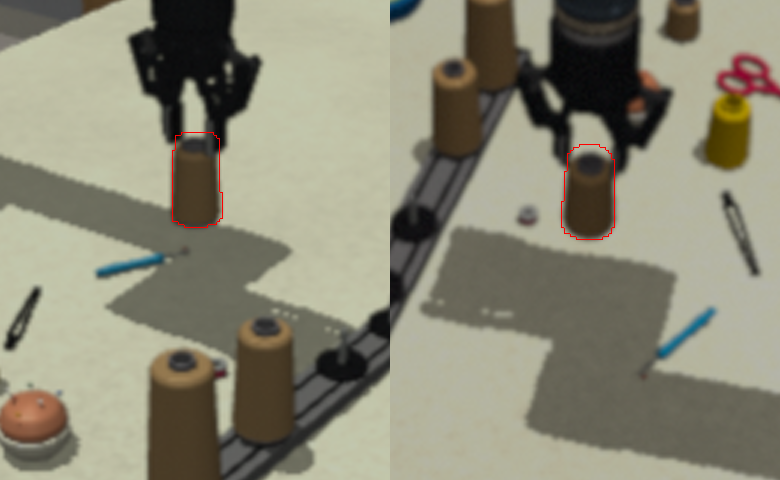

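m is held upright. Carry it to pin_2.

Request:
play_rows([
  [[-0.002,0.018,0,0,0,0],[-0.005,0.036,0,0,0,0],[-0.006,0.046,0,0,0,0],[-0.006,0.045,0,0,0,0],[-0.003,0.026,0,0,0,0],[-0.001,0.012,0,0,0,0],[0,0,0,0,0,0],[0,0,0,0,0,0],[0,0,0.015,0,0,0],[0,0,0,0,0,0]],
])

```text
t: 24.8
tcp_pos: [0.62, 0.0998, 0.153]
tool_rot: [0.707, 0.707, -0.001, -0.001]
force: [-0.2, -0.8, 0.8]
finger_gap: 0.466
```

```bash
python3 chk.py m .622 .0995 .094 c8.png
```

```text
t 24.8 tcp [0.62   0.0998 0.153 ] gap 0.466 F [-0.2 -0.8  0.8] q [-0.02  0.61  1.48 -0.    1.05 -0.02]
need tool shift [-0.0003  0.0018 -0.047 ] turn(deg) [-0.24 -0.    0.04]
```

View pics/c8.png

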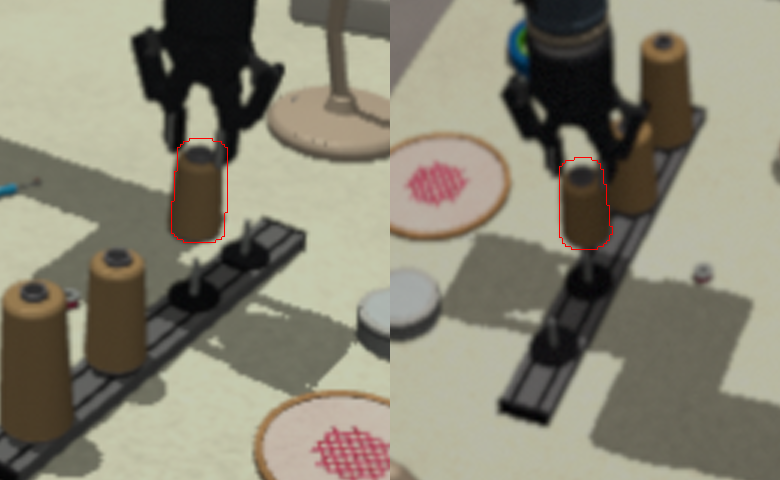

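Request:
play_rows([
  [[0,0.001,0.01,0,0,0],[0,0,0.013,0,0,0],[0,0,0.013,0,0,0],[0,0,0.013,0,0,0],[0,0,0.01,0,0,0],[0,0,0.005,0,0,0],[0,0,0.003,0,0,0],[0,0,0,0,0,0],[0,0,0,0,0,0]],
])

```text
t: 26.02
tcp_pos: [0.6234, 0.0996, 0.0881]
tool_rot: [0.707, 0.707, 0.0, 0.0]
force: [-0.1, -1.0, -0.3]
finger_gap: 0.466
```

Request:
play_rows([
  [[0,0,0.002,0,0,0],[0,0,0.0015,0,0,0],[0,0,0,0,0,0],[0,0,0,0,0,0]],
])

```text
t: 26.52
tcp_pos: [0.6232, 0.0996, 0.0844]
tool_rot: [0.707, 0.707, 0.0, 0.0]
force: [-1.4, -1.0, 2.7]
finger_gap: 0.466
```

Contact registers at 2.7 N at the expected height. Release and rise.

Request:
play_rows([
  [[0,0,0,0,0,0],[0,0,0,0,0,0],[0,0,0,0,0,0],[0,0,0,0,0,0],[0,0,-0.02,0,0,0],[0,0,-0.04,0,0,0],[0,0,-0.04,0,0,0],[0,0,-0.035,0,0,0],[0,0,-0.01,0,0,0],[0,0,0,0,0,0]],
], fingers=1)

```text
t: 27.78
tcp_pos: [0.623, 0.0997, 0.229]
tool_rot: [0.707, 0.707, 0.0, 0.0]
force: [0.0, 0.7, 0.0]
finger_gap: 1.003
```

```bash
python3 chk.py m .622 .0995 .024 c9.png;  python3 -c "
from h import *
need(.4325,-.283,.14)"
```

```text
t 27.77 tcp [0.623  0.0997 0.229 ] gap 1.003 F [0.  0.7 0. ] q [-0.02  0.53  1.41 -0.    1.21 -0.02]
need tool shift [-0.0002 -0.001   0.029 ] turn(deg) [0.02 0.   0.03]
t 27.88 tcp [0.6219 0.0997 0.2273] gap 1.0 F [ 0.8 -0.1 -0.9] q [-0.02  0.53  1.41 -0.    1.21 -0.02]
need tool shift [-0.3826 -0.1892  0.0879] turn(deg) [-0.2  -0.    0.02]
```

View pics/c9.png

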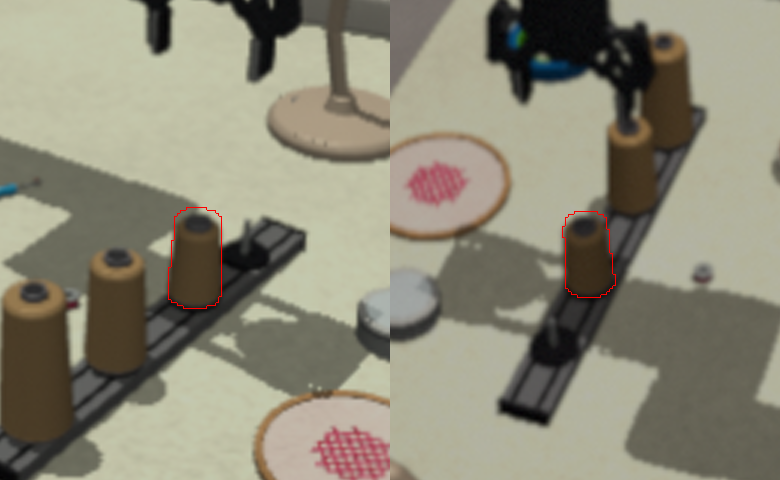

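Request:
play_rows([
  [[-0.015,-0.007,0,0,0,0],[-0.03,-0.015,0,0,0,0],[-0.045,-0.022,0,0,0,0],[-0.055,-0.027,0,0,0,0],[-0.055,-0.027,0,0,0,0],[-0.055,-0.028,0,0,0,0],[-0.055,-0.028,0,0,0,0],[-0.042,-0.02,0,0,0,0],[-0.02,-0.01,0,0,0,0],[-0.01,-0.005,0,0,0,0]],
])

```text
t: 29.12
tcp_pos: [0.4324, -0.2836, 0.2282]
tool_rot: [0.708, 0.706, -0.0, -0.001]
force: [-0.6, 0.4, -0.5]
finger_gap: 1.006
```

Request:
play_rows([
  [[0,0,0.02,0,0,0],[0,0,0.03,0,0,0],[0,0,0.03,0,0,0],[0,0,0.01,0,0,0],[0,0,0,0,0,0],[0,0,0,0,0,0]],
])

```text
t: 29.88
tcp_pos: [0.4349, -0.2829, 0.14]
tool_rot: [0.707, 0.707, -0.0, 0.001]
force: [0.2, 0.3, -0.4]
finger_gap: 1.002
```

```bash
python3 wfit.py s .4325 -.283 w5.png
```

```text
t 29.93 tcp [ 0.4349 -0.283   0.1402] gap 1.002 F [-0.2  1.1  0.3] q [-0.79  0.5   1.78 -0.    0.86 -0.79]
need tool shift [-0.0002 -0.0023 -0.0998] turn(deg) [0.1  0.1  0.04]
```

View pics/w5.png

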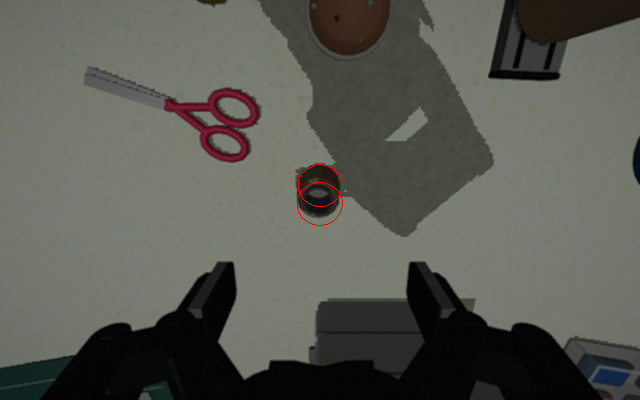

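```bash
python3 - <<'E'
from h import *
d=snap('scene')
for u,v in((221,327),(116,371),(214,285)): print(np.round(onz(d,u,v,0),3))
b=onz(d,221,327,0)
for z in(.05,.08,.1,.12,.15): print(z,proj(d,(b[0],b[1],z)),np.round(onz(d,183,255,z),3),np.round(onz(d,214,285,z),3),np.round(onz(d,95,295,z),3))
w=snap('wrist')
for z in(.08,.1,.12): print('w',np.round(onz(w,316,301,z),3),np.round(onz(w,475,298,z),3))
E
```

```text
[ 0.566 -0.42   0.   ]
[ 0.487 -0.619  0.   ]
[ 0.459 -0.347  0.   ]
0.05 [217.00458725 310.68284075] [ 0.369 -0.354  0.05 ] [ 0.505 -0.375  0.05 ] [ 0.322 -0.555  0.05 ]
0.08 [214.48724322 300.31406214] [ 0.403 -0.372  0.08 ] [ 0.533 -0.392  0.08 ] [ 0.358 -0.563  0.08 ]
0.1 [212.75639982 293.1450158 ] [ 0.425 -0.384  0.1  ] [ 0.551 -0.404  0.1  ] [ 0.382 -0.569  0.1  ]
0.12 [210.9819728  285.76151797] [ 0.448 -0.396  0.12 ] [ 0.569 -0.415  0.12 ] [ 0.406 -0.575  0.12 ]
0.15 [208.23574335 274.26596207] [ 0.482 -0.414  0.15 ] [ 0.597 -0.432  0.15 ] [ 0.442 -0.583  0.15 ]
w [ 0.43  -0.361  0.08 ] [ 0.564 -0.358  0.08 ]
w [ 0.43  -0.346  0.1  ] [ 0.551 -0.343  0.1  ]
w [ 0.431 -0.331  0.12 ] [ 0.539 -0.328  0.12 ]
```

Request:
play_rows([
  [[0.003,-0.002,0.02,0,0,0],[0,0,0.03,0,0,0],[0,0,0.03,0,0,0],[0,0,0.015,0,0,0],[0,0,0.007,0,0,0],[0,0,0,0,0,0]],
])

```text
t: 30.78
tcp_pos: [0.4324, -0.2796, 0.0373]
tool_rot: [0.707, 0.707, -0.0, 0.0]
force: [-0.5, 0.1, -0.5]
finger_gap: 1.0
```

Request:
play_rows([
  [[0,0,0,0,0,0],[0,0,0,0,0,0],[0,0,0,0,0,0],[0,0,0,0,0,0],[0,0,0,0,0,0],[0,0,0,0,0,0],[0,0,0,0,0,0],[0,0,0,0,0,0]],
], fingers=0, squeeze=30)

```text
t: 31.78
tcp_pos: [0.4326, -0.2798, 0.0376]
tool_rot: [0.707, 0.707, 0.0, 0.001]
force: [-0.6, 0.1, 5.7]
finger_gap: 0.419
```

Request:
play_rows([
  [[0,0,-0.01,0,0,0],[0,0,-0.025,0,0,0],[0,0,-0.04,0,0,0],[0,0,-0.05,0,0,0],[0,0,-0.05,0,0,0],[0,0,-0.03,0,0,0],[0,0,-0.01,0,0,0],[0,0,0,0,0,0],[0,0,0,0,0,0]],
])

```text
t: 32.9
tcp_pos: [0.4313, -0.2786, 0.2505]
tool_rot: [0.707, 0.707, -0.0, -0.002]
force: [-0.0, -0.4, -0.6]
finger_gap: 0.414
```

```bash
python3 chk.py s .4325 -.281 .215 c10.png;  python3 -c "
from h import *
need(.626,.188,.253)"
```

```text
t 32.9 tcp [ 0.4313 -0.2786  0.2505] gap 0.414 F [-0.  -0.4 -0.6] q [-0.79  0.34  1.67 -0.    1.13 -0.79]
need tool shift [-0.0025  0.0013  0.0505] turn(deg) [-0.15 -0.15  0.02]
t 33.0 tcp [ 0.4315 -0.2788  0.2505] gap 0.418 F [-0.3  0.2 -1.3] q [-0.79  0.34  1.67  0.    1.13 -0.79]
need tool shift [ 0.4667  0.1946 -0.0018] turn(deg) [-0.14 -0.15  0.02]
```

View pics/c10.png

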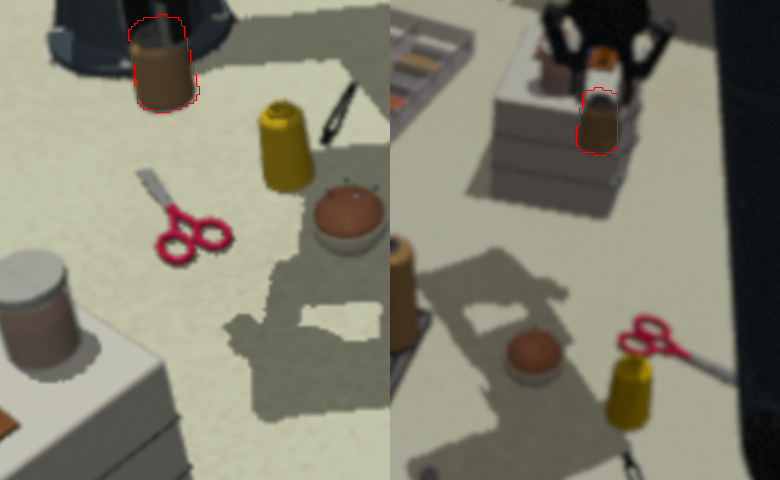

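Request:
play_rows([
  [[0.018,0.0075,0,0,0,0],[0.037,0.0155,0,0,0,0],[0.055,0.023,0,0,0,0],[0.06,0.025,0,0,0,0],[0.06,0.025,0,0,0,0],[0.06,0.025,0,0,0,0],[0.06,0.025,0,0,0,0],[0.055,0.023,0,0,0,0],[0.04,0.0165,0,0,0,0],[0.021,0.009,0,0,0,0]],
])

```text
t: 34.25
tcp_pos: [0.6221, 0.1815, 0.2511]
tool_rot: [0.706, 0.708, -0.0, -0.001]
force: [0.4, 0.2, -1.0]
finger_gap: 0.415
```

Request:
play_rows([
  [[0,0,0,0,0,0],[0,0,0.025,0,0,0],[0,0,0.04,0,0,0],[0,0,0.035,0,0,0],[0,0,0.015,0,0,0],[0,0,0,0,0,0],[0,0,0,0,0,0]],
])

```text
t: 35.12
tcp_pos: [0.6238, 0.1774, 0.1386]
tool_rot: [0.707, 0.707, 0.001, 0.001]
force: [-0.3, 0.5, -0.7]
finger_gap: 0.416
```

```bash
python3 chk.py s .626 .188 .099 c11.png
```

```text
t 35.12 tcp [0.6238 0.1774 0.1386] gap 0.416 F [-0.3  0.5 -0.7] q [ 0.11  0.65  1.44 -0.    1.04  0.1 ]
need tool shift [ 0.0107  0.0024 -0.0613] turn(deg) [ 0.16 -0.01  0.01]
```

View pics/c11.png

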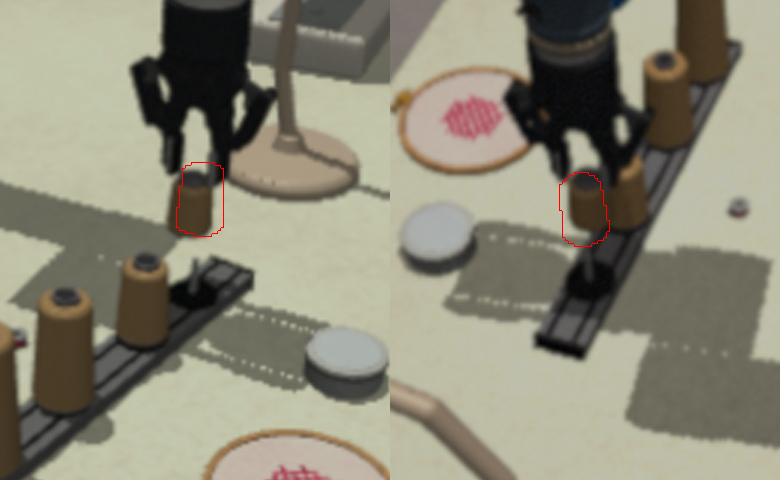

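The move was speed-capped and stopped 11 mm short in y. Correct that, then lower.

Request:
play_rows([
  [[0.006,0.001,0,0,0,0],[0.005,0.001,0,0,0,0],[0,0,0,0,0,0],[0,0,0.01,0,0,0],[0,0,0,0,0,0],[0,0,0,0,0,0]],
])

```text
t: 35.98
tcp_pos: [0.6245, 0.1883, 0.1267]
tool_rot: [0.707, 0.707, -0.0, -0.0]
force: [0.5, 0.4, -0.5]
finger_gap: 0.416
```

```bash
python3 chk.py s .626 .188 .091 c12.png
```

```text
t 35.98 tcp [0.6245 0.1883 0.1267] gap 0.416 F [ 0.5  0.4 -0.5] q [ 0.12  0.67  1.44 -0.    1.03  0.12]
need tool shift [-0.0003  0.0014 -0.0733] turn(deg) [-0.05  0.01  0.01]
```

View pics/c12.png

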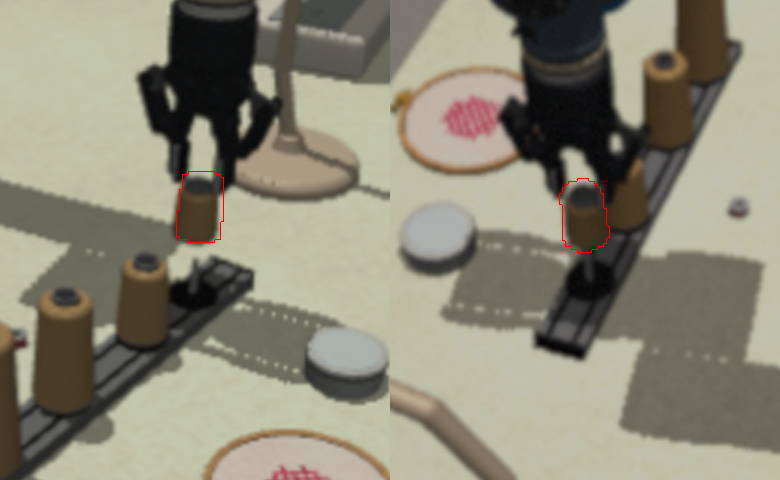

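Request:
play_rows([
  [[0,0.001,0.01,0,0,0],[0,0,0.013,0,0,0],[0,0,0.013,0,0,0],[0,0,0.012,0,0,0],[0,0,0.008,0,0,0],[0,0,0.004,0,0,0],[0,0,0.002,0,0,0],[0,0,0,0,0,0],[0,0,0,0,0,0]],
])

```text
t: 37.2
tcp_pos: [0.626, 0.1885, 0.0656]
tool_rot: [0.707, 0.707, 0.0, 0.0]
force: [0.5, 0.3, 0.1]
finger_gap: 0.422
```

Request:
play_rows([
  [[0,0,0.002,0,0,0],[0,0,0.001,0,0,0],[0,0,0,0,0,0],[0,0,0,0,0,0]],
])

```text
t: 37.7
tcp_pos: [0.6257, 0.1884, 0.0621]
tool_rot: [0.707, 0.707, -0.0, 0.0]
force: [-0.1, -0.0, -0.2]
finger_gap: 0.419
```

Another 1 mm should give contact. Then release and rise.

Request:
play_rows([
  [[0,0,0.001,0,0,0],[0,0,0,0,0,0],[0,0,0,0,0,0]],
])

```text
t: 38.08
tcp_pos: [0.6258, 0.1885, 0.0617]
tool_rot: [0.707, 0.707, 0.0, 0.0]
force: [-1.1, -0.9, 5.6]
finger_gap: 0.417
```

Request:
play_rows([
  [[0,0,0,0,0,0],[0,0,0,0,0,0],[0,0,0,0,0,0],[0,0,0,0,0,0],[0,0,-0.02,0,0,0],[0,0,-0.04,0,0,0],[0,0,-0.05,0,0,0],[0,0,-0.05,0,0,0],[0,0,-0.03,0,0,0],[0,0,0,0,0,0]],
], fingers=1)

```text
t: 39.33
tcp_pos: [0.6277, 0.1888, 0.2561]
tool_rot: [0.707, 0.707, 0.004, 0.003]
force: [-0.4, -1.6, -1.3]
finger_gap: 1.003
```

Request:
play_rows([
  [[0,-0.02,0,0,0,0],[0,-0.04,0,0,0,0],[0,-0.05,0,0,0,0],[0,-0.05,0,0,0,0],[0,-0.02,0,0,0,0],[0,0,0,0,0,0],[0,0,0,0,0,0]],
])

```text
t: 40.2
tcp_pos: [0.4468, 0.1883, 0.251]
tool_rot: [0.707, 0.707, 0.0, 0.0]
force: [0.6, 0.2, -0.7]
finger_gap: 0.999
```

```bash
cat > fin.py <<'E'
from h import *
P={'s':(.626,.188),'m':(.622,.0995),'l':(.617,-.0208),'xl':(.612,-.126)}
for n in('scene','side'):
    d=snap(n);a=cv2.resize(cv2.cvtColor(d['img'],cv2.COLOR_RGB2BGR),None,fx=4,fy=4,interpolation=cv2.INTER_CUBIC)
    for k,x in P.items():
        s=(sil(d,x,G[k],.024)>.5).astype(np.uint8)
        cs,_=cv2.findContours(cv2.resize(s,None,fx=4,fy=4,interpolation=cv2.INTER_NEAREST),cv2.RETR_EXTERNAL,cv2.CHAIN_APPROX_NONE)
        cv2.drawContours(a,cs,-1,(0,0,255),1)
    c=(145,285,250,430) if n=='scene' else (120,260,210,390)
    c=[4*i for i in c]; cv2.imwrite('pics/fin_%s.png'%n,a[c[0]:c[1],c[2]:c[3]])
    r=manip.pinpoint('pincushion',d)
    print(n,[(round(q['score'],2),np.round(onz(d,*q['point'],0),3)) for q in r[:2]])
print(manip.sense()['t'])
E
python3 fin.py
```

```text
scene [(0.78, array([ 0.45 , -0.137,  0.   ]))]
side [(0.47, array([ 0.45 , -0.125,  0.   ]))]
40.4
```

View pics/fin_scene.png

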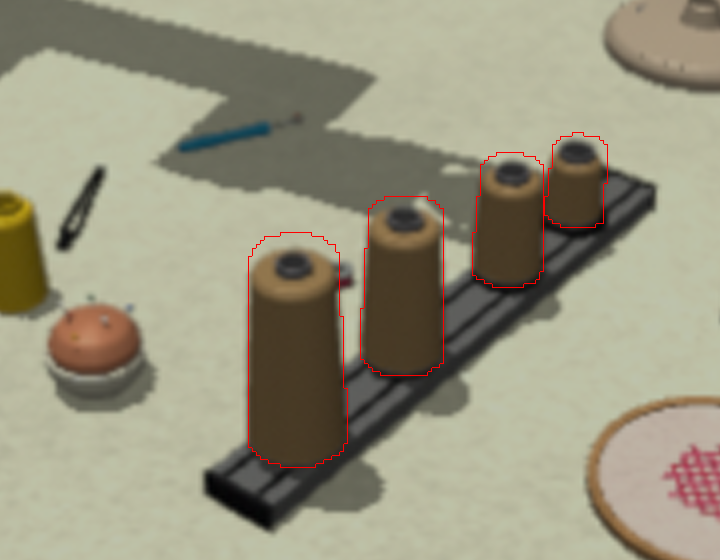

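View pics/fin_side.png

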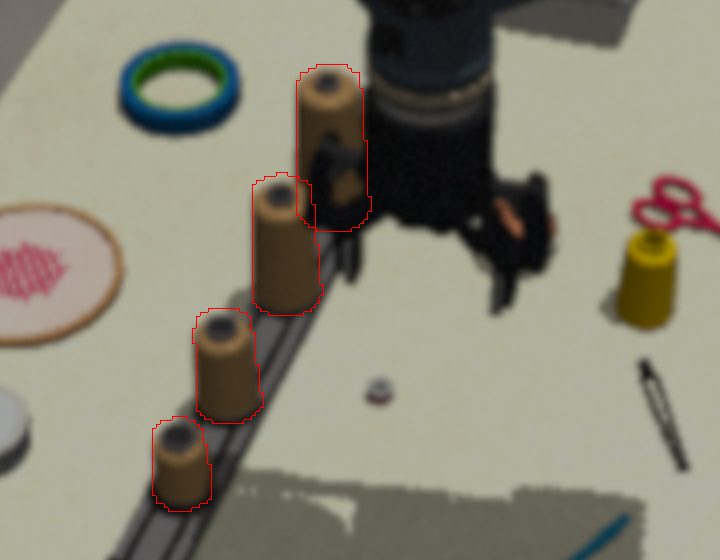

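All four cones match the seated, upright outlines in both views, and the gripper is clear of everything. Handing in.

```bash
python3 -c "
from h import *
print(manip.sign_off()); print(manip.sense()['t'])"
```

```text
the job is handed in; nothing more can be done
None
the job is handed in; nothing more can be done
```

The four cones are on the rail in order of height, and I handed the job in at about 40 s of the 112 s allowed. The lamp stands at the left, so the shortest is nearest it: cone_s on pin_1, cone_m on pin_2, cone_l on pin_3 and cone_xl on pin_4.

- **Seating:** In the last scene and side pictures all four cones match the outlines predicted for upright and fully down. The exception is cone_xl, whose lower half the gripper hid in the last side view. That half was clear and matched in an earlier side view. The tops read 2–3 px below the outlines throughout, also while the cones stood on the bench, so I took this as drawing or calibration bias.
- **Contact forces:** When lowering, the seats met cone_l, cone_m and cone_s with 2.6 to 5.6 N at the expected heights. For cone_xl the reading only rose to 0.6 N, as its weight came off the gripper.
- **Pincushion:** It was never touched. The scene camera puts it within about 5 mm of where it started. The side camera, on a low-scoring detection, differs by about 10 mm, which I take as detection noise.
- **Positioning:** The two cameras disagreed by up to about 9 mm on some cone positions, so I corrected cone_l, cone_m and cone_s from the wrist view before gripping. The fast carry of cone_s stopped 11 mm short, and I corrected that before lowering it.

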